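Get the coffee grinder ready to grind

TASK

Get the coffee grinder ready: roll the ribbed grind wheel on its front until its white line stands under the fifth dot from the left (smallest) end, push the grounds drawer fully home and shut the hopper lid. Do not knock over or push aside the mug and the jar beside it.

Things in the scene. Friction and masses are not known exactly. Their poses are not given: they have to be found in the camera images.
- grinder: cream coffee grinder with an aluminium front plate, fixed, 140 mm deep (x), 124 wide (y), 215 high without its lid. Origin: centre of its underside; its front, the plane x = -71 mm, looks along its own -x, roughly at the robot; z up. Smoked bean hopper on top (z 175 to 215 mm), wheel in mid front, drawer at the bottom front. The steel button above the wheel (z 138 mm, 4 mm proud) is not needed
- wheel_rim (a point): frontmost point of the ribbed black wheel's rim, fixed to the grinder (does not turn), 85 mm in front of its origin, z = 96 mm. The wheel is a level disc, radius 34, 14 thick, standing 14 mm out of the front. Press a fingertip here along the grinder's +x with 3 to 10 N and slide it along y: the rim follows by friction. The front and hopper rise 120 mm above: lean the gripper back 25 to 45 degrees
- grind_wheel (a joint): wheel angle (rad), 0.2618 a click (8.9 mm of rim): 0 = white line under the first, smallest dot (left as the robot sees it); fifth dot 1.047; seventh, largest 1.571; stops just past both ends. Grows as the front of the rim moves along the grinder's -y (to the right). A sprung ball pulls it into the nearest click; 1 to 2 N at the rim moves it on
- grounds_drawer (a joint): how far the black grounds drawer stands out of the grinder's front (m): 0 = home, at most 0.05. It slides along the grinder's x with about 1.2 N of friction and stays where it is left
- drawer_front (a point): centre of the outer face of the drawer's front panel (88 mm wide, z 14 to 62 mm); moves with the drawer. When home it is 74 mm in front of the grinder's origin, z = 36 mm. A steel pull lip, 50 mm wide, z 56 to 60 mm, stands 9 mm further out. Push it along the grinder's +x
- hopper_lid (a joint): angle of the smoked hopper lid (rad): 0 = shut, level on the hopper; 1.3 = fully open. It swings about an axis along the grinder's y at the back of the hopper, 62.5 mm behind the grinder's origin, z = 216.5 mm. The stiff hinge holds it at any angle; about 1 N near its free edge moves it
- lid_edge (a point): point on the lid's outer (upper) face near its free front edge, mid width, 115 mm from the hinge axis; moves with the lid. Lid 128 mm long, 122 wide. When shut this point is 52.5 mm in front of the grinder's origin, z = 223 mm, and the free edge has a small lip 16 to 20 mm further forward, 3 mm lower
- mug: loose white mug with pale green spots, 78 mm across, 93 mm high; handle to its own -y. Origin on its underside, 18 mm from the cup's axis towards the handle; z up. A bystander
- jar: loose glass jar of pale spread with a red lid, 66 mm across, 100 mm high; origin at the centre of its underside, z up. A bystander

How it is judged:
By the outcome, as a careful person would: the job done as asked, in the order asked, and still so for the second after the job is handed in, with the robot touching nothing.
It also fails if it takes over 54 s, if anything falls off the work surface, if the arm or the gripper's body presses on something with over 40 N, if the wrist force passes 120 N, or if a joint passes its speed limit or range.

ROBOT

A 7-joint arm with a two-finger parallel gripper is mounted at the origin on a cart in front of the work surface, level with it; the furniture and walls round the work are solid. World frame = base frame: x ahead of the robot, y to its left, z up, the work surface at z = 0. Lengths are in mm, angles in rad, forces in N, time in s.
With the tool pointing down it reaches from about 425 to 875 mm from the base axis. Payload 4.7 kg.
Tool frame: the origin (TCP) lies at the very end of the fingers, on their centre line; the grasp point (between the pads) lies 19 mm behind it; z points along the fingers, y is the line along which they close (so a half turn about z gives the same grasp; the last joint's range is limited). The gripper opens to 87 mm and grips with 3 to 60 N. Pads are 19 mm wide; open, the fingers measure 117 mm over their backs; the gripper's body (75 mm by 190 mm) begins 51 mm behind the grasp point.
Start: joints at [-1.242, 0.321, -0.07, 1.45, 0.023, 1.371, -0.057], TCP at [201.285, 618.07, 222.587] pointing down, gripper open.
Joint ranges: [-2.86, 2.86], [-0.3, 2.09], [-1.38, 1.24], [0.06, 2.45], [-1.56, 4.7], [0.09, 2.05], [-2.69, 2.69]. Speed limits (rad/s): [2.57, 2.57, 3.14, 3.14, 3.14, 3.14, 3.14].

INTERFACE

Orientations are given as a unit quaternion [w, x, y, z].
In Python, from station import monitor, imaging, workorder gives the robot as it stands.
- The arm moves only by the tool play_rows, never from a script. Its argument "moves" is a list of rows, each an object with "offset": the shift along the tool's x, y, z in mm, a list of three; "twist": the turn, a rotation vector about the tool's x, y, z in rad, a list of three; "hand": the closure, from -1 (fully open) to 1 (shut). A call has 1 to 10 rows; each row shifts and turns the commanded pose from where the row before left it, along the tool's axes as they then stand; what a row does not reach is not made up. A row lasts 1/10 s, in which the tool goes at most 50 mm and 8.59 degrees, less where a joint would pass 70% of its speed; a pose out of reach is approached as far as the arm can. A call is refused whole if a number of a shift passes 50 or a number of a turn 0.15, either way. A call with a gripper value outside its range is refused whole. The fingers move at their own pace and stop on an object; the grip force is fixed at half the most. Time passes only in rows, so rows that do not move let the fingers close. It gives the time, the measured TCP pose, the force, the opening and the grip force at its end, in the units of the state.
- monitor.read_state(): the state, without advancing time (a new reading comes with each control period).
- imaging.grab_frame(name): name is "scene" or "top"; returns a dict with "frame" (384x512x3 uint8, red, green, blue), "range_z" (384x512 float32, mm along the optical axis (not along the pixel's ray), 0 where there is no reading), "mtx" (3x3 intrinsics, pixels), "k1" (the pictures are not rectified: a ray, as slopes to the right and down, at radius r is drawn at 1 + k1 r^2 times it, then the intrinsics apply), "position" and "attitude" of the camera in the world. Camera axes: x right, y up, looking along -z (the intrinsics and any distortion apply to the point x, -y, -z); pixel columns grow to the right and rows downward; lengths in mm; the calibration is good to about 2 mm. A picture is of the moment at which its call begins.
- workorder.hand_in(): hands the job in; it is judged then, once.
Trained networks look in the newest picture that a camera, given by its name, has taken for a name from the list of things; names that differ only in an ending like _2 or _b are one class to them, and where a whole thing is asked for, a point or a joint stands for the part that bears it (a point fixed in the world has none). Each returns a list of dicts, best first, with "p" (0 to 1); they miss things now and then, are a little off and sometimes report something else, mostly with a low value. They report only what shows in the picture. A call takes as long as a camera call.
- imaging.trace(thing, camera): "mask" (384x512 bool, what is visible of it) and "location" ([column, row] in pixels, amid what is visible of it).
- imaging.tip_of(thing, camera): "location" ([column, row] in pixels: a listed point, or the origin of a listed thing).
The state is a dict: "t": time; "q": joint angles; "joint_velocities": joint speeds; "joint_torque": joint torques, N m; "eef_pos": TCP position; "tcp_rot": TCP orientation; "wrist_force": force on the tool from outside, world axes, zero at the start; "ft_torque": the same for the moment, N m; "grip_width": finger opening in mm; "grip_force": force on a finger pad.
Only numpy, scipy, OpenCV 4.12 (cv2) and the standard library are available. Lean on these libraries where they do the work, as an engineer would, in place of code of your own. Each camera call takes 0.05 s, during which the arm holds its last target. There are 200 camera calls.

## Working session

There is one attempt and no reset: what is moved stays moved. The work goes in short steps, Python scripts to look and compute and a tool call to move; the robot and the scene stay as the last step left them, time stands still between calls to the robot, and variables do not carry over. Pictures are saved under pics/ and viewed, at most 10 in all, crops included, and the job is handed in when it is done.

Besides the shell and the picture viewer there is one more tool, called after "Call:" as name([rows], argument=value, ...), one row to a line, values as JSON. play_rows: Moves the arm, as the interface text tells. Its arguments: {"type":"object","properties":{"moves":{"type":"array"}},"required":["moves"]}

```bash
mkdir -p pics
cat > h.py <<'E'
import numpy as np, cv2
from scipy.spatial.transform import Rotation as R
from station import monitor, imaging, workorder
def rot(q): return R.from_quat(np.roll(q,-1))
def cam(f):
    a=np.array(f["attitude"],float)
    Rc=(rot(a).as_matrix() if a.size==4 else a.reshape(3,3)); return Rc,np.array(f["position"],float)
def rays(f,uv):
    uv=np.atleast_2d(np.array(uv,float)); K=np.array(f["mtx"])
    d=cv2.undistortPoints(uv.reshape(-1,1,2),K,np.array([f["k1"],0,0,0.])).reshape(-1,2)
    return np.c_[d[:,0],-d[:,1],-np.ones(len(d))]
def world(f,uv,z=None):
    uv=np.atleast_2d(uv); r=rays(f,uv); Rc,p=cam(f)
    if z is None: z=f["range_z"][uv[:,1].astype(int),uv[:,0].astype(int)]
    return (r*np.reshape(z,(-1,1)))@Rc.T+p
def onplane(f,uv,h):
    r=rays(f,uv); Rc,p=cam(f); d=r@Rc.T
    return p+d*((h-p[2])/d[:,2:3])
def project(f,P):
    Rc,p=cam(f); c=(np.atleast_2d(P)-p)@Rc
    x=c[:,0]/-c[:,2]; y=-c[:,1]/-c[:,2]; s=1+f["k1"]*(x*x+y*y); K=np.array(f["mtx"])
    return np.c_[K[0,0]*x*s+K[0,2],K[1,1]*y*s+K[1,2]]
E
python3 - <<'E'
from h import *
np.set_printoptions(precision=1,suppress=True)
s=monitor.read_state(); print({k:np.round(v,3) for k,v in s.items()})
for c in("scene","top"):
    f=imaging.grab_frame(c); cv2.imwrite(f"pics/{c}0.png",f["frame"][:,:,::-1]); print(c,f["position"],f["attitude"],f["k1"],np.array(f["mtx"]).ravel())
    for t in("grinder","wheel_rim","drawer_front","lid_edge","mug","jar"):
        for d in imaging.tip_of(t,c)[:2]: print(t,round(d["p"],2),d["location"],world(f,d["location"])[0])
E
```

```text
{'t': np.float64(0.0), 'q': array([-1.2,  0.3, -0.1,  1.5,  0. ,  1.4, -0.1]), 'joint_velocities': array([ 0., -0.,  0.,  0., -0., -0.,  0.]), 'joint_torque': array([ -0. , -49.1,  -0.4, -31.3,  -0.1,   0. ,   0. ]), 'eef_pos': array([201.1, 617.5, 221.5]), 'tcp_rot': array([-0. ,  0.2,  1. , -0. ]), 'wrist_force': array([ 0.3,  0.8, -0.7]), 'ft_torque': array([-0.,  0.,  0.]), 'grip_force': np.float64(0.0), 'grip_width': np.float64(86.942)}
scene [230.  597.7 851.5] [-0.3 -0.1  0.3  0.9] 0.032984151490434425 [369.1   0.  264.    0.  369.1 199.3   0.    0.    1. ]
grinder 0.79 [268.9, 247.7] [477.6 325.4 159.4]
wheel_rim 0.58 [288.6, 250.8] [459.3 279.4 103.7]
drawer_front 0.77 [296.3, 272.6] [423.6 291.2  59.1]
lid_edge 0.6 [268.8, 168.8] [551.2 244.2 286.1]
mug 0.75 [355.6, 209.4] [429.7  34.4  30.6]
jar 0.73 [184.0, 306.1] [549.9 517.6  71.2]
top [ 213.3  361.4 1339.5] [-0.6 -0.1  0.1  0.8] -0.03779651191467569 [490.4   0.  258.4   0.  490.4 191.6   0.    0.    1. ]
grinder 0.76 [259.7, 212.8] [495.1 280.  189. ]
wheel_rim 0.56 [266.3, 235.8] [453.8 273.   98.6]
drawer_front 0.69 [262.8, 248.0] [431.  288.2  66.5]
lid_edge 0.88 [260.6, 178.6] [540.5 266.3 309. ]
mug 0.83 [354.9, 220.1] [435.6  37.3  90.9]
jar 0.61 [170.3, 223.7] [550.6 506.   92.1]
```

Run:
```python
import cv2
a=cv2.imread("pics/scene0.png")[110:350,140:400];b=cv2.imread("pics/top0.png")[110:310,140:400]
cv2.imwrite("pics/a.png",cv2.resize(a,None,fx=2.5,fy=2.5,interpolation=3));cv2.imwrite("pics/b.png",cv2.resize(b,None,fx=3,fy=3,interpolation=3))
```

```text
(no output)
```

View pics/a.png

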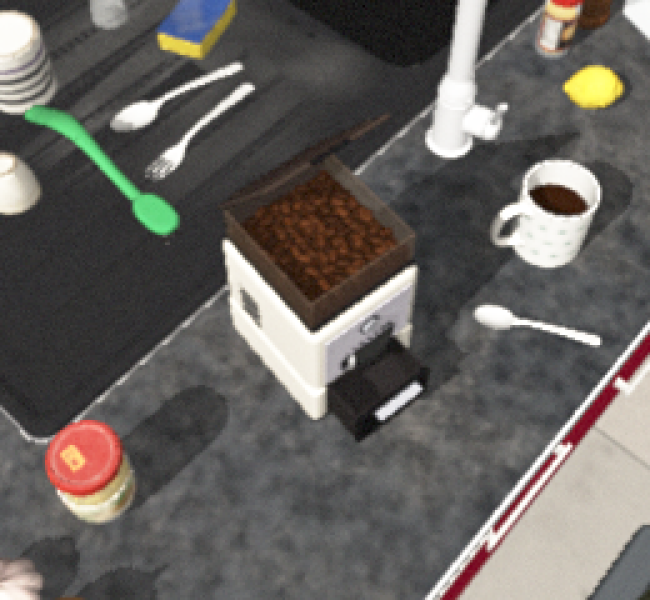

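View pics/b.png

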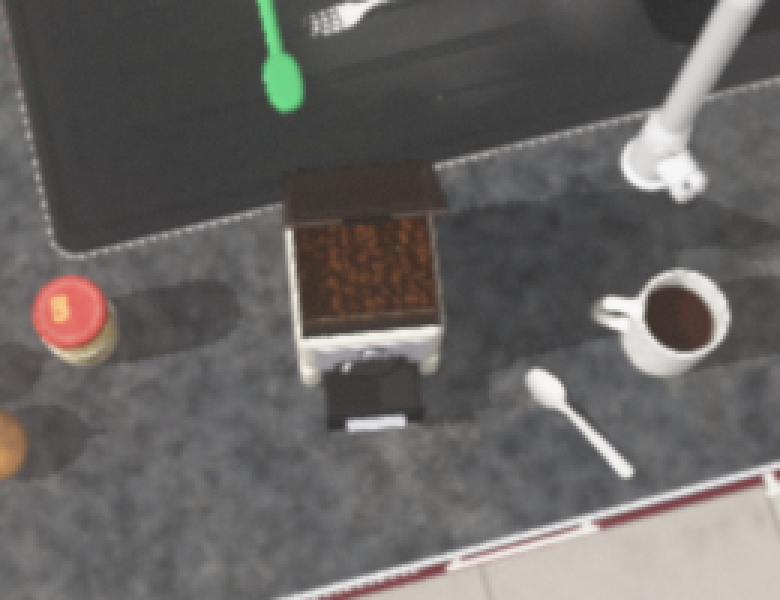

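```bash
cat >> h.py <<'E'
def cloud(f,m):
    v,u=np.nonzero(m&(f["range_z"]>0)); return world(f,np.c_[u,v])
E
python3 - <<'E'
from h import *
from scipy.optimize import least_squares
np.set_printoptions(precision=2,suppress=True)
fs=imaging.grab_frame("scene"); ms=imaging.trace("grinder","scene")[0]["mask"]
ft=imaging.grab_frame("top"); mt=imaging.trace("grinder","top")[0]["mask"]
P=cloud(fs,ms); T=cloud(ft,mt); print(len(P),len(T))
loc=lambda p,Q:(np.c_[Q[:,:2]-p[:2],np.zeros(len(Q))]@R.from_euler('z',p[2]).as_matrix())
def fit(P,nm,lo=105,hi=210):
    Q=P[(P[:,2]>lo)&(P[:,2]<hi)]
    def res(p):
        l=loc(p,Q); return np.clip(np.minimum(abs(l[:,0]+71),abs(l[:,1]-62)),0,15)
    best=min((least_squares(res,[490,280,a],loss="soft_l1",f_scale=2) for a in np.radians([-30,-20,-10,0])),key=lambda r:r.cost)
    print(nm,best.x,np.degrees(best.x[2]),best.cost,len(Q)); return best.x
p=fit(P,"scene",105,172); 
for nm,Q in(("s",P),("t",T)):
    H=Q[(Q[:,2]>208)&(Q[:,2]<222)]; print(nm,len(H),cv2.minAreaRect(H[:,:2].astype(np.float32)))
for nm,f in(("s",fs),("t",ft)):
    H=np.c_[[[-70,62,175],[-70,-62,175],[70,62,175],[-60,60,215],[-60,-60,215],[60,60,215],[60,-60,215]]].astype(float)
    W=R.from_euler('z',p[2]).apply(H)+[p[0],p[1],0]; print(nm,project(f,W).round(0).tolist())
for c,f in(("scene",fs),("top",ft)):
    for t in("hopper_lid","grounds_drawer","grind_wheel"):
        d=imaging.trace(t,c)
        if d:
            Q=cloud(f,d[0]["mask"]); l=np.c_[loc(p,Q)[:,:2],Q[:,2]]; print(c,t,round(d[0]["p"],2),len(Q),d[0]["location"],np.percentile(l,[2,25,50,75,98],axis=0).ravel().round(0))
            if t=="hopper_lid": 
                b=np.polyfit(l[:,0],l[:,2],1); print("lid slope",b)
    for t in("mug","jar"):
        d=imaging.trace(t,c); Q=cloud(f,d[0]["mask"]);print(t,np.median(Q,0))
W=lambda f:None
d=fs["frame"][235:275,262:312]; cv2.imwrite("pics/w.png",cv2.resize(d,None,fx=14,fy=14,interpolation=cv2.INTER_CUBIC)[:,:,::-1])
E
```

```text
6813 4143
scene [384.99 162.44  -1.76] -101.09540910340839 15539.271639462542 1302
s 379 ((537.7548828125, 262.33538818359375), (115.61259460449219, 121.60968017578125), 80.3968734741211)
t 192 ((542.7327880859375, 264.6490783691406), (113.89387512207031, 129.41586303710938), 80.88289642333984)
s [[308.0, 217.0], [348.0, 259.0], [355.0, 186.0], [314.0, 205.0], [355.0, 246.0], [356.0, 178.0], [397.0, 215.0]]
t [[288.0, 222.0], [292.0, 273.0], [345.0, 218.0], [293.0, 218.0], [297.0, 269.0], [343.0, 215.0], [349.0, 266.0]]
scene hopper_lid 0.82 468 [257.6, 175.7] [-189.  114.    7. -173.  119.  271. -141.  129.  311. -108.  159.  319.
  -40.  346.  326.]
lid slope [ -0.45 225.42]
scene grounds_drawer 0.61 920 [289.7, 266.8] [-168.   11.   14. -147.   20.   17. -125.   46.   25. -100.   60.   57.
  -84.   79.   63.]
mug [440.01  14.29  57.88]
jar [568.17 519.08  97.91]
top hopper_lid 0.97 949 [261.4, 172.1] [-187.  117.  234. -160.  131.  261. -132.  149.  289. -104.  170.  312.
  -76.  191.  326.]
lid slope [  0.02 287.92]
top grounds_drawer 0.67 649 [266.4, 241.5] [-168.   12.    4. -149.   22.   18. -126.   44.   21. -104.   56.   60.
  -86.   72.   96.]
mug [445.14   5.52  58.4 ]
jar [573.14 515.04  98.5 ]
```

View pics/w.png

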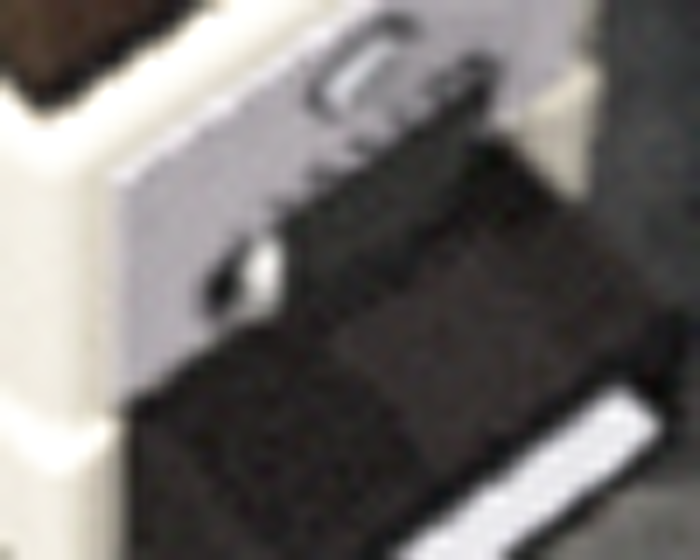

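```bash
cat > pose.py <<'E'
from h import *
from scipy.optimize import least_squares
loc=lambda p,Q:np.c_[(Q[:,:2]-p[:2])@R.from_euler('z',p[2]).as_matrix()[:2,:2],Q[:,2]]
def glob(p,L): return R.from_euler('z',p[2]).apply(np.atleast_2d(np.array(L,float)))+[p[0],p[1],0]
def fit(Q):
    def res(p):
        l=loc(p,Q); return np.clip(np.minimum(abs(l[:,0]+71),abs(l[:,1]-62)),0,15)
    return min((least_squares(res,[530+dx,265+dy,a],x_scale=[10,10,.1],diff_step=1e-5,loss="soft_l1",f_scale=2) for a in np.radians([-20,-10,0]) for dx in(-8,8) for dy in(-8,8)),key=lambda r:r.cost)
E
python3 - <<'E'
from pose import *
np.set_printoptions(precision=2,suppress=True)
fs=imaging.grab_frame("scene"); ms=imaging.trace("grinder","scene")[0]["mask"]
P=cloud(fs,ms)
Q=P[(P[:,2]>112)&(P[:,2]<170)]; r=fit(Q); p=r.x; print(p,np.degrees(p[2]),r.cost/len(Q))
l=loc(p,Q); fr=l[abs(l[:,0]+71)<6]; sd=l[abs(l[:,1]-62)<6]; print(len(fr),len(sd),np.median(fr,0),np.median(sd,0),fr[:,1].min(),fr[:,1].max())
ft=imaging.grab_frame("top")
im=[]
for c,f in(("scene",fs),("top",ft)):
    m=f["frame"][:,:,::-1].copy()
    for z,x0 in((0,70),(174,70),(215,62)):
        B=project(f,glob(p,[[-x0,62,z],[-x0,-62,z],[x0,-62,z],[x0,62,z]])); cv2.polylines(m,[np.round(B*8).astype(int)],True,(0,255,0),1,shift=3)
    im.append(cv2.resize(m[130:330,180:330],None,fx=2.6,fy=2.6,interpolation=3))
    for t in("hopper_lid","grounds_drawer"):
        d=imaging.trace(t,c); k=cv2.erode(d[0]["mask"].astype(np.uint8),np.ones((3,3)))>0; L=loc(p,cloud(f,k))
        if t=="hopper_lid":
            L=L[L[:,2]>222]; a=np.degrees(np.arctan2(L[:,2]-216.5,62.5-L[:,0])); print("lid",np.percentile(a,[10,50,90]),np.hypot(L[:,2]-216.5,62.5-L[:,0]).max())
        else: print("drawer",L[:,0].min(),np.percentile(L[:,0],[2,5]),np.percentile(L[:,1],[3,97]))
    for t in("mug","jar"):
        d=imaging.trace(t,c); print(t,np.median(cloud(f,d[0]["mask"]),0))
cv2.imwrite("pics/ov.png",np.hstack(im))
# line: azimuth on rim r=34; wheel axis at local x=-51
az=np.arange(-60,61,5); C=np.c_[-51-34*np.cos(np.radians(az)),-34*np.sin(np.radians(az)),np.full(len(az),96.)]
for a,t,b in zip(az,project(fs,glob(p,C+[0,0,7])),project(fs,glob(p,C-[0,0,7]))): print(a,t.round(1),b.round(1))
# dots guess: plate z
v,u=np.nonzero((fs["frame"][245:262,268:290].min(2)>170)); print(np.c_[u+268,v+245].tolist())
E
```

```text
[539.68 261.2   -0.16] -9.263383450898273 1.4252232634088702
634 532 [-71.51   7.15 148.65] [-12.73  62.34 148.11] -56.37822763364715 60.66352928304182
lid [53.4  54.83 57.6 ] 138.971752015211
drawer -124.21112168792301 [-122.8 -119.8] [-39.62  43.96]
mug [441.84  14.8   57.13]Traceback (most recent call last):
  File "<stdin>", line 20, in <module>
IndexError: list index out of range
```

Run:
```python
from pose import *
np.set_printoptions(precision=2,suppress=True)
p=np.array([539.7,261.2,np.radians(-9.26)])
im=[]
for c in("scene","top"):
    f=imaging.grab_frame(c); m=f["frame"][:,:,::-1].copy()
    for z,x0 in((0,70),(174,70),(215,62)):
        B=project(f,glob(p,[[-x0,62,z],[-x0,-62,z],[x0,-62,z],[x0,62,z]])); cv2.polylines(m,[np.round(B*8).astype(int)],True,(0,255,0),1,shift=3)
    im.append(cv2.resize(m[130:330,180:330],None,fx=2.6,fy=2.6,interpolation=3))
    if c=="top":
        L=loc(p,cloud(f,imaging.trace("hopper_lid",c)[0]["mask"])); L=L[L[:,2]>222]; a=np.degrees(np.arctan2(L[:,2]-216.5,62.5-L[:,0])); print("lid",np.percentile(a,[10,50,90]))
        L=loc(p,cloud(f,imaging.trace("grounds_drawer",c)[0]["mask"])); print("drawer",np.percentile(L[:,0],[1,2,5]),np.percentile(L[:,1],[3,97]))
    else: fs=f
cv2.imwrite("pics/ov.png",np.hstack(im))
az=np.arange(-60,61,5); C=np.c_[-51-34*np.cos(np.radians(az)),-34*np.sin(np.radians(az)),np.full(len(az),96.)]
for a,t,b in zip(az,project(fs,glob(p,C+[0,0,7])),project(fs,glob(p,C-[0,0,7]))): print(a,t.round(1),b.round(1))
v,u=np.nonzero((fs["frame"][245:262,274:286].min(2)>150)); print(np.c_[u+274,v+245,fs["frame"][v+245,u+274].min(1)].tolist())
```

```text
lid [55.04 57.7  66.22]
drawer [-121.77 -120.91 -118.2 ] [-36.81  43.7 ]
-60 [276.2 252.6] [276.1 255.4]
-55 [277.5 252.9] [277.3 255.8]
-50 [278.7 253.2] [278.6 256.1]
-45 [280.  253.4] [279.9 256.2]
-40 [281.4 253.5] [281.2 256.3]
-35 [282.7 253.5] [282.5 256.3]
-30 [284.  253.4] [283.8 256.2]
-25 [285.3 253.1] [285.1 256. ]
-20 [286.5 252.8] [286.3 255.6]
-15 [287.7 252.4] [287.5 255.2]
-10 [288.9 251.9] [288.6 254.7]
-5 [290.  251.3] [289.7 254.1]
0 [291.  250.6] [290.8 253.4]
5 [292.  249.8] [291.7 252.7]
10 [292.9 249. ] [292.6 251.8]
15 [293.7 248. ] [293.3 250.9]
20 [294.3 247.1] [294. 250.]
25 [294.9 246.1] [294.6 249. ]
30 [295.4 245. ] [295.1 247.9]
35 [295.8 243.9] [295.4 246.8]
40 [296.  242.8] [295.7 245.7]
45 [296.2 241.7] [295.8 244.6]
50 [296.2 240.6] [295.9 243.5]
55 [296.1 239.4] [295.8 242.4]
60 [295.9 238.3] [295.6 241.3]
[[274, 245, 210], [275, 245, 179], [276, 245, 169], [277, 245, 167], [278, 245, 171], [279, 245, 168], [280, 245, 168], [281, 245, 172], [282, 245, 174], [283, 245, 170], [284, 245, 164], [285, 245, 163], [274, 246, 172], [275, 246, 168], [276, 
[... 551 characters left out ...]
8], [274, 250, 171], [275, 250, 170], [276, 250, 170], [277, 250, 172], [278, 250, 171], [279, 250, 165], [280, 250, 164], [274, 251, 170], [275, 251, 170], [276, 251, 167], [277, 251, 171], [278, 251, 156], [274, 252, 170], [275, 252, 170], [276, 252, 170], [277, 252, 167], [280, 252, 163], [281, 252, 164], [274, 253, 169], [275, 253, 169], [276, 253, 169], [280, 253, 213], [281, 253, 213], [274, 254, 171], [275, 254, 165], [280, 254, 229], [281, 254, 205], [274, 255, 173], [275, 255, 156], [280, 255, 199], [281, 255, 172], [274, 256, 170], [275, 256, 157], [280, 256, 163], [274, 257, 172], [275, 257, 160], [274, 258, 172], [275, 258, 168], [276, 258, 151], [274, 259, 169], [275, 259, 163]]
```

View pics/ov.png

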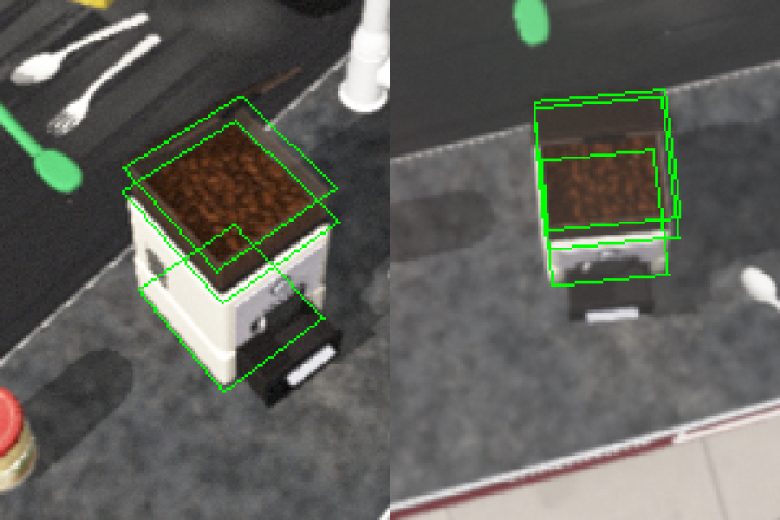

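```bash
cat > plan.py <<'E'
from pose import *
import sys
G=np.array([539.7,261.7,np.radians(-9.26)])
def orient(lean,roll=0): # tool->world, deg
    return R.from_euler('z',G[2])*R.from_euler('y',-np.radians(lean))*R.from_euler('y',np.pi)*R.from_euler('z',roll)
def plan(*wps):
    """wps: (local xyz or None, lean or None). prints tool-axis offsets / twists between waypoints"""
    s=monitor.read_state(); c=rot(s["tcp_rot"]); x=np.array(s["eef_pos"])
    print("t",round(float(s["t"]),2),"local",loc(G,x[None])[0].round(1),"F_local",R.from_euler('z',-G[2]).apply(s["wrist_force"]).round(1),"q",np.round(s["q"],2),"tool z",R.from_euler('z',-G[2]).apply(c.apply([0,0,1])).round(3))
    for P,lean in wps:
        if P is not None:
            w=glob(G,P)[0]; print("offset",P,c.inv().apply(w-x).round(1)); x=w
        if lean is not None:
            n=orient(lean); print("twist",lean,(c.inv()*n).as_rotvec().round(3)); c=n
if __name__=="__main__":
    np.set_printoptions(suppress=True); plan(*eval(sys.argv[1]))
E
python3 plan.py "[([-170,9,200],None),(None,38),([-135,9,91],None),([-95,9,91],None)]"
```

```text
t 1.95 local [-391.3  297.3  222.6] F_local [-0.4  0.5  0.1] q [-1.24  0.32 -0.07  1.45  0.02  1.37 -0.06] tool z [ 0.  0. -1.]
offset [-170, 9, 200] [-262.7 -251.1   22.6]
twist 38 [-0.051 -0.662 -0.148]
offset [-135, 9, 91] [ 39.5   0.  107.4]
offset [-95, 9, 91] [-31.5  -0.   24.6]
```

Call:
play_rows([
  {"offset": [-33,-31,3],"twist": [0,0,0],"hand": 1},
  {"offset": [-33,-31,3],"twist": [0,0,0],"hand": 1},
  {"offset": [-33,-31,3],"twist": [0,0,0],"hand": 1},
  {"offset": [-33,-31,3],"twist": [0,0,0],"hand": 1},
  {"offset": [-33,-31,3],"twist": [0,0,0],"hand": 1},
  {"offset": [-33,-31,3],"twist": [0,0,0],"hand": 1},
  {"offset": [-33,-31,3],"twist": [0,0,0],"hand": 1},
  {"offset": [-33,-31,3],"twist": [0,0,0],"hand": 1},
])

```text
t: 2.75
eef_pos: [376.2, 298.9, 198.8]
tcp_rot: [0.0, 0.157, 0.988, 0.0]
wrist_force: [0.7, -0.1, 0.0]
grip_width: 31.2
grip_force: 0.0
```

Call:
play_rows([
  {"offset": [0,0,0],"twist": [-0.01,-0.13,-0.03],"hand": 1},
  {"offset": [0,0,0],"twist": [-0.01,-0.13,-0.03],"hand": 1},
  {"offset": [0,0,0],"twist": [-0.01,-0.13,-0.03],"hand": 1},
  {"offset": [0,0,0],"twist": [-0.01,-0.13,-0.03],"hand": 1},
  {"offset": [0,0,0],"twist": [-0.01,-0.13,-0.03],"hand": 1},
  {"offset": [0,0,0],"twist": [0,0,0],"hand": 1},
  {"offset": [0,0,0],"twist": [0,0,0],"hand": 1},
])

```text
t: 3.45
eef_pos: [375.4, 300.5, 198.7]
tcp_rot: [0.318, 0.075, 0.945, -0.026]
wrist_force: [0.7, -0.3, 0.7]
grip_width: 0.5
grip_force: 0.0
```

```bash
python3 plan.py "[(None,38),([-135,9,91],None),([-95,9,91],None)]"
```

```text
t 3.45 local [-168.4   11.9  198.7] F_local [ 0.7 -0.2  0.7] q [-1.02 -0.2  -0.17  2.21  0.69  1.09 -0.09] tool z [ 0.605  0.001 -0.796]
twist 38 [ 0.001 -0.014  0.003]
offset [-135, 9, 91] [ 39.9  -2.9 105.4]
offset [-95, 9, 91] [-31.5  -0.   24.6]
```

Call:
play_rows([
  {"offset": [10,-1,26],"twist": [0,0,0],"hand": 1},
  {"offset": [10,-1,26],"twist": [0,0,0],"hand": 1},
  {"offset": [10,-1,26],"twist": [0,0,0],"hand": 1},
  {"offset": [10,0,27],"twist": [0,0,0],"hand": 1},
  {"offset": [-12,0,9],"twist": [0,0,0],"hand": 1},
  {"offset": [-12,0,9],"twist": [0,0,0],"hand": 1},
  {"offset": [0,0,0],"twist": [0,0,0],"hand": 1},
])

```text
t: 4.15
eef_pos: [439.6, 287.2, 93.4]
tcp_rot: [0.32, 0.078, 0.944, -0.025]
wrist_force: [0.7, -0.9, 1.3]
grip_width: 0.6
grip_force: 0.0
```

```bash
python3 plan.py "[([-95,9,91],None),([-90,9,91],None),([-90,0,91],None)]"
python3 - <<'E'
from h import *
f=imaging.grab_frame("scene");cv2.imwrite("pics/c1.png",cv2.resize(f["frame"][170:320,220:370],None,fx=4,fy=4,interpolation=2)[:,:,::-1])
E
```

```text
t 4.15 local [-102.9    9.1   93.4] F_local [ 0.8 -0.8  1.3] q [-0.94 -0.   -0.1   2.27  0.88  0.82 -0.25] tool z [ 0.608  0.    -0.794]
offset [-95, 9, 91] [-4.8 -0.1  6.7]
offset [-90, 9, 91] [-4.  0.  3.]
offset [-90, 0, 91] [-0. -9. -0.]
```

View pics/c1.png

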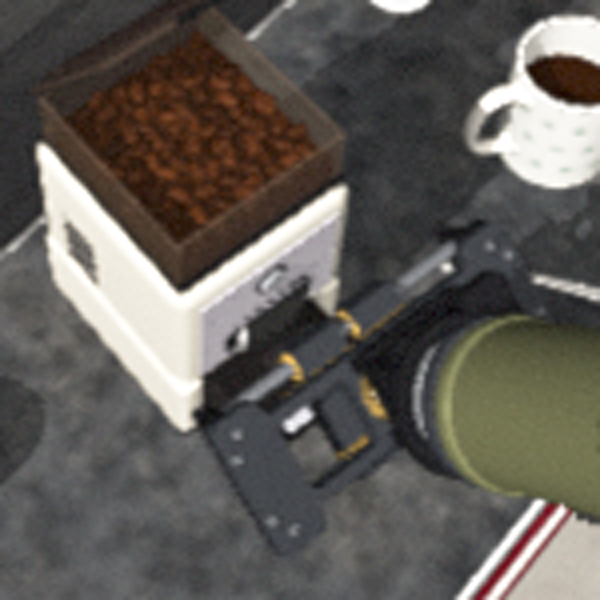

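Call:
play_rows([
  {"offset": [-4,1,5],"twist": [0,0,0],"hand": 1},
  {"offset": [-2,0,2],"twist": [0,0,0],"hand": 1},
  {"offset": [-1.6,0,1.2],"twist": [0,0,0],"hand": 1},
  {"offset": [0,0,0],"twist": [0,0,0],"hand": 1},
])

```text
t: 4.6
eef_pos: [447.2, 287.0, 89.3]
tcp_rot: [0.319, 0.075, 0.944, -0.026]
wrist_force: [0.5, -1.7, 0.5]
grip_width: 0.1
grip_force: 0.0
```

```bash
python3 plan.py "[]"
```

```text
t 4.6 local [-95.4  10.1  89.3] F_local [ 0.8 -1.6  0.5] q [-0.93  0.01 -0.1   2.27  0.89  0.81 -0.24] tool z [ 0.606  0.001 -0.795]
```

Call:
play_rows([
  {"offset": [-2.2,0,0.4],"twist": [0,0,0],"hand": 1},
  {"offset": [-1.6,0,1.2],"twist": [0,0,0],"hand": 1},
  {"offset": [0,0,0],"twist": [0,0,0],"hand": 1},
])

```text
t: 4.9
eef_pos: [450.9, 286.6, 90.1]
tcp_rot: [0.319, 0.075, 0.945, -0.025]
wrist_force: [-2.2, -0.1, 0.5]
grip_width: 0.7
grip_force: 1.0
```

```bash
python3 plan.py "[]"
```

```text
t 4.9 local [-91.7  10.3  90.1] F_local [-2.1 -0.5  0.5] q [-0.93  0.01 -0.09  2.27  0.89  0.8  -0.23] tool z [ 0.606  0.001 -0.796]
```

Call:
play_rows([
  {"offset": [-0.8,0,0.6],"twist": [0,0,0],"hand": 1},
  {"offset": [0,0,0],"twist": [0,0,0],"hand": 1},
])

```text
t: 5.1
eef_pos: [451.4, 286.8, 90.0]
tcp_rot: [0.319, 0.075, 0.945, -0.025]
wrist_force: [-5.0, 1.9, 0.9]
grip_width: 0.3
grip_force: 2.5
```

```bash
python3 plan.py "[]"
```

```text
t 5.1 local [-91.1  10.6  90. ] F_local [-5.3  1.1  0.9] q [-0.92  0.02 -0.09  2.26  0.89  0.8  -0.23] tool z [ 0.606  0.002 -0.796]
```

Call:
play_rows([
  {"offset": [0,-2,0],"twist": [0,0,0],"hand": 1},
  {"offset": [0,-2,0],"twist": [0,0,0],"hand": 1},
  {"offset": [0,-2,0],"twist": [0,0,0],"hand": 1},
  {"offset": [0,-2,0],"twist": [0,0,0],"hand": 1},
  {"offset": [0,-2,0],"twist": [0,0,0],"hand": 1},
])

```text
t: 5.6
eef_pos: [450.0, 277.4, 90.1]
tcp_rot: [0.319, 0.075, 0.945, -0.025]
wrist_force: [-3.0, 2.8, -0.0]
grip_width: 0.2
grip_force: 2.0
```

```bash
python3 plan.py "[]"
```

```text
t 5.6 local [-91.1   1.   90.1] F_local [-3.4  2.3 -0. ] q [-0.92 -0.   -0.09  2.28  0.89  0.79 -0.22] tool z [ 0.606  0.003 -0.796]
```

Call:
play_rows([
  {"offset": [-0.3,-2,0.2],"twist": [0,0,0],"hand": 1},
  {"offset": [0,-2,0],"twist": [0,0,0],"hand": 1},
  {"offset": [0,-2,0],"twist": [0,0,0],"hand": 1},
  {"offset": [0,-2,0],"twist": [0,0,0],"hand": 1},
  {"offset": [0,0,0],"twist": [0,0,0],"hand": 1},
])

```text
t: 6.1
eef_pos: [448.8, 268.5, 89.8]
tcp_rot: [0.318, 0.075, 0.945, -0.026]
wrist_force: [-6.8, 1.2, 1.0]
grip_width: 0.3
grip_force: 3.2
```

```bash
python3 plan.py "[]"
python3 - <<'E'
from h import *
f=imaging.grab_frame("scene");cv2.imwrite("pics/c2.png",cv2.resize(f["frame"][225:275,262:322],None,fx=12,fy=12,interpolation=2)[:,:,::-1])
E
```

```text
t 6.1 local [-90.8  -7.9  89.8] F_local [-6.9  0.1  1. ] q [-0.91 -0.02 -0.08  2.3   0.89  0.79 -0.21] tool z [ 0.606  0.002 -0.796]
```

View pics/c2.png

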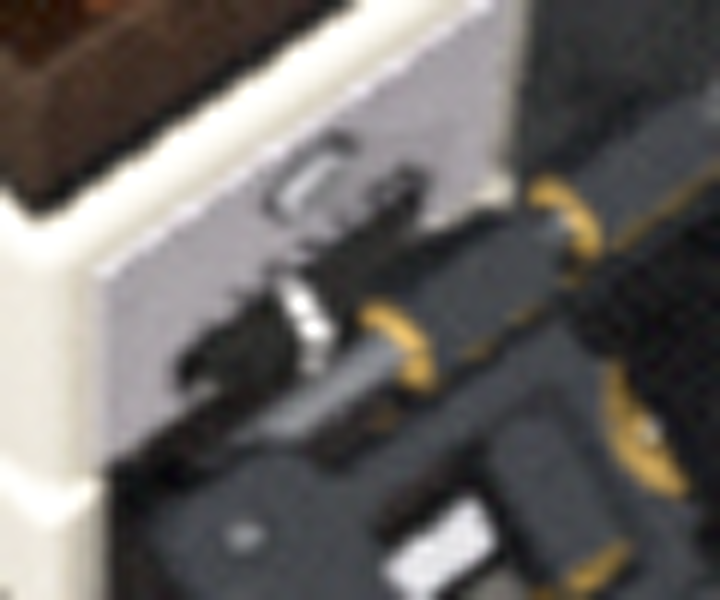

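Call:
play_rows([
  {"offset": [6.4,0,-4.8],"twist": [0,0,0],"hand": 1},
  {"offset": [0,9,0],"twist": [0,0,0],"hand": 1},
  {"offset": [0,9,0],"twist": [0,0,0],"hand": 1},
  {"offset": [-4.6,0,3.4],"twist": [0,0,0],"hand": 1},
  {"offset": [-1.2,0,0.9],"twist": [0,0,0],"hand": 1},
  {"offset": [0,0,0],"twist": [0,0,0],"hand": 1},
])

```text
t: 6.75
eef_pos: [451.5, 287.3, 90.2]
tcp_rot: [0.319, 0.075, 0.945, -0.025]
wrist_force: [-5.1, 1.8, 2.4]
grip_width: 0.6
grip_force: 2.3
```

```bash
python3 plan.py "[]"
```

```text
t 6.75 local [-91.2  11.1  90.2] F_local [-5.3  0.9  2.4] q [-0.92  0.02 -0.09  2.26  0.89  0.8  -0.23] tool z [ 0.606  0.003 -0.796]
```

Call:
play_rows([
  {"offset": [0,-2,0],"twist": [0,0,0],"hand": 1},
  {"offset": [0,-2,0],"twist": [0,0,0],"hand": 1},
  {"offset": [0,-2,0],"twist": [0,0,0],"hand": 1},
  {"offset": [-0.2,-2,0.1],"twist": [0,0,0],"hand": 1},
  {"offset": [-0.2,-2,0.1],"twist": [0,0,0],"hand": 1},
  {"offset": [-0.2,-2,0.1],"twist": [0,0,0],"hand": 1},
  {"offset": [0,-2,0],"twist": [0,0,0],"hand": 1},
  {"offset": [0,-2,0],"twist": [0,0,0],"hand": 1},
  {"offset": [0,-2,0],"twist": [0,0,0],"hand": 1},
  {"offset": [0,0,0],"twist": [0,0,0],"hand": 1},
])

```text
t: 7.75
eef_pos: [448.8, 267.5, 89.8]
tcp_rot: [0.318, 0.076, 0.945, -0.026]
wrist_force: [-6.9, 0.7, 2.6]
grip_width: 0.3
grip_force: 3.3
```

Call:
play_rows([
  {"offset": [8,0,-6],"twist": [0,0,0],"hand": 1},
  {"offset": [16,0,-12],"twist": [0,0,0],"hand": 1},
  {"offset": [16,0,-12],"twist": [0,0,0],"hand": 1},
  {"offset": [16,0,-12],"twist": [0,0,0],"hand": 1},
  {"offset": [0,0,0],"twist": [0,0,0],"hand": 1},
])

```text
t: 8.25
eef_pos: [378.9, 279.7, 89.7]
tcp_rot: [0.319, 0.074, 0.944, -0.026]
wrist_force: [0.6, -0.4, 0.6]
grip_width: 0.6
grip_force: 0.0
```

```bash
python3 plan.py "[([-165,0,50],0),([-123,0,36],0),]"
python3 - <<'E'
from h import *
f=imaging.grab_frame("scene");cv2.imwrite("pics/c3.png",cv2.resize(f["frame"][225:275,262:322],None,fx=12,fy=12,interpolation=2)[:,:,::-1])
E
```

```text
t 8.25 local [-161.6   -8.1   89.7] F_local [ 0.6 -0.3  0.6] q [-1.   -0.08 -0.18  2.35  0.84  0.89 -0.32] tool z [ 0.606  0.002 -0.795]
offset [-165, 0, 50] [26.7  8.2 29.5]
twist 0 [0.    0.652 0.005]
offset [-123, 0, 36] [-42.   0.  14.]
twist 0 [0. 0. 0.]
```

View pics/c3.png

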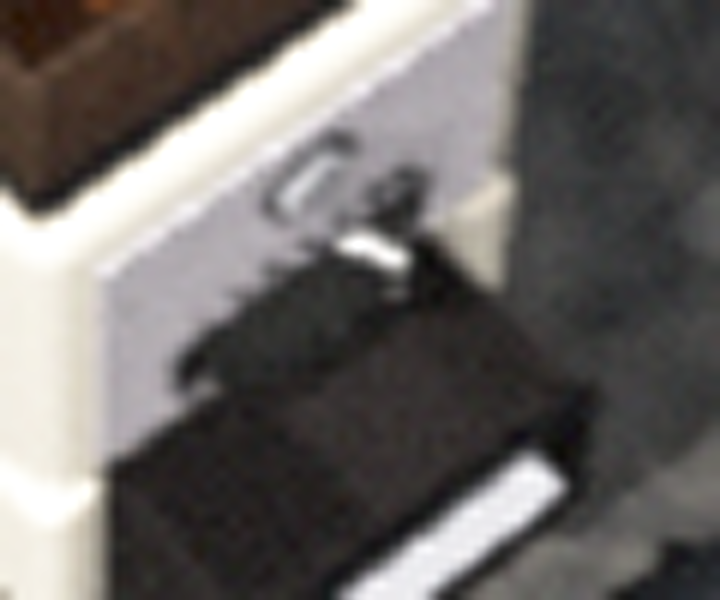

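Run:
```python
from pose import *
p=np.array([539.7,261.2,np.radians(-9.26)])
from scipy.ndimage import map_coordinates
N=6
fr=[imaging.grab_frame("scene") for _ in range(N)]; f=fr[0]
g=np.mean([x["frame"].astype(float).min(2) for x in fr],0)
az=np.arange(0,46,3)
for r in(24,27,30,33):
    a=np.radians(az); X=project(f,glob(p,np.c_[-51-r*np.cos(a),-r*np.sin(a),np.full(len(a),103.)]))
    print(r,dict(zip(az.tolist(),map_coordinates(g,[X[:,1],X[:,0]],order=1).round().astype(int).tolist())))
K=np.mean([x["frame"].astype(float) for x in fr],0).astype(np.uint8)
b=cv2.resize(K[232:262,268:308],None,fx=18,fy=18,interpolation=2)[:,:,::-1].copy()
for d in(-45,-30,-15,0,15,30,45):
    a=np.radians(d); q=project(f,glob(p,[[-51-r*np.cos(a),-r*np.sin(a),103] for r in(24,34)])); q=(q+.5-[268,232])*18
    cv2.line(b,q[0].astype(int).tolist(),q[1].astype(int).tolist(),(0,0,255) if d==15 else (0,255,0),1)
cv2.imwrite("pics/c4.png",b)
```

```text
24 {0: 44, 3: 44, 6: 44, 9: 50, 12: 64, 15: 109, 18: 173, 21: 223, 24: 206, 27: 179, 30: 149, 33: 115, 36: 109, 39: 119, 42: 122, 45: 117}
27 {0: 48, 3: 47, 6: 45, 9: 43, 12: 50, 15: 86, 18: 131, 21: 195, 24: 252, 27: 209, 30: 154, 33: 103, 36: 57, 39: 61, 42: 69, 45: 80}
30 {0: 49, 3: 49, 6: 47, 9: 44, 12: 44, 15: 54, 18: 111, 21: 190, 24: 218, 27: 201, 30: 131, 33: 72, 36: 52, 39: 45, 42: 46, 45: 62}
33 {0: 44, 3: 43, 6: 44, 9: 44, 12: 40, 15: 54, 18: 100, 21: 165, 24: 222, 27: 175, 30: 110, 33: 72, 36: 64, 39: 66, 42: 58, 45: 52}
```

View pics/c4.png

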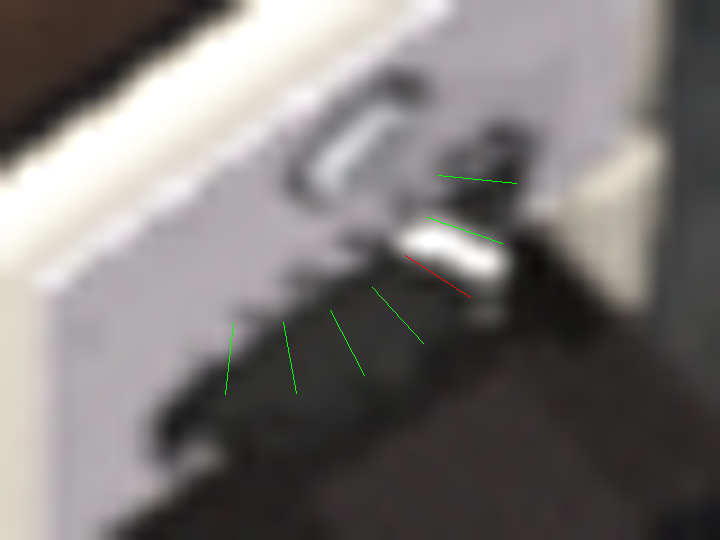

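Run:
```python
from pose import *
from scipy.ndimage import map_coordinates
f=imaging.grab_frame("scene")
im={"a0":cv2.imread("pics/scene0.png").min(2).astype(float)}
c2=cv2.resize(cv2.imread("pics/c2.png"),(60,50),interpolation=cv2.INTER_AREA).min(2).astype(float); t=np.zeros((384,512)); t[225:275,262:322]=c2; im["c2"]=t
im["now"]=f["frame"].min(2).astype(float)
az=np.arange(-65,55,1)
for dx,dy,yaw in((0,0,-9.26),(0,-3,-9.26),(0,-5,-9.26),(-4,0,-9.26),(-3,-3,-9.26),(0,0,-11),(0,-3,-10.5)):
    p=np.array([539.7+dx,261.2+dy,np.radians(yaw)]); o=[]
    for k,g in im.items():
        e=[]
        for r in(27,30,33):
            a=np.radians(az); X=project(f,glob(p,np.c_[-51-r*np.cos(a),-r*np.sin(a),np.full(len(a),103.)]))
            v=map_coordinates(g,[X[:,1],X[:,0]],order=1); w=v.copy(); j=np.argmax(np.where((az>(-52))&(az<40),v,0)); s=slice(max(j-7,0),j+8); w=np.clip(v[s]-90,0,None); e.append(round(float((w*az[s]).sum()/w.sum()),1))
        o.append((k,e))
    print(dx,dy,yaw,o)
```

```text
0 0 -9.26 [('a0', [-51.6, -45.8, -44.0]), ('c2', [-14.7, -14.3, -14.3]), ('now', [24.3, 24.4, 24.3])]
0 -3 -9.26 [('a0', [-52.2, -52.6, -47.2]), ('c2', [-20.1, -19.6, -19.1]), ('now', [18.5, 18.7, 19.0])]
0 -5 -9.26 [('a0', [-52.9, -53.3, -52.4]), ('c2', [-23.9, -23.2, -22.2]), ('now', [14.4, 14.9, 15.5])]
-4 0 -9.26 [('a0', [-52.4, -49.7, -49.6]), ('c2', [-17.9, -17.3, -18.6]), ('now', [26.2, 26.4, 43.6])]
-3 -3 -9.26 [('a0', [-54.7, -53.4, -51.0]), ('c2', [-22.7, -21.9, -21.2]), ('now', [19.6, 20.1, 40.9])]
0 0 -11 [('a0', [-51.6, -40.2, -40.3]), ('c2', [-9.6, -9.6, -9.9]), ('now', [28.7, 29.0, 28.5])]
0 -3 -10.5 [('a0', [-51.5, -48.5, -44.5]), ('c2', [-16.7, -16.3, -16.0]), ('now', [21.7, 21.9, 22.2])]
```

Run:
```python
from pose import *
N=8
fr=[imaging.grab_frame("scene") for _ in range(N)]; f=fr[0]
now=np.mean([x["frame"].astype(float) for x in fr],0).astype(np.uint8)[:,:,::-1]
a0=cv2.imread("pics/scene0.png"); c2=np.zeros_like(a0); c2[225:275,262:322]=cv2.resize(cv2.imread("pics/c2.png"),(60,50),interpolation=cv2.INTER_AREA)
p=np.array([539.7,261.2,np.radians(-9.26)]); S=6
Y,Z=np.meshgrid(np.arange(55,-55,-1/S),np.arange(150,100,-1/S))
A=project(f,glob(p,np.c_[np.full(Y.size,-72.),Y.ravel(),Z.ravel()])).reshape(*Y.shape,2).astype(np.float32)
Y2,X2=np.meshgrid(np.arange(55,-55,-1/S),np.arange(-64,-94,-1/S))
B=project(f,glob(p,np.c_[X2.ravel(),Y2.ravel(),np.full(Y2.size,103.)])).reshape(*Y2.shape,2).astype(np.float32)
w=lambda g,M:cv2.remap(g,M[...,0],M[...,1],cv2.INTER_CUBIC)
o=[w(now,A)]
for g in(a0,now):
    b=w(g,B)
    for d in range(-45,46,15):
        a=np.radians(d); q=[(int((55+r*np.sin(a))*S),int((-64+51+r*np.cos(a))*S)) for r in(34,36)]; cv2.line(b,*q,(0,0,255) if d==15 else (0,255,0),1)
    o.append(b)
cv2.imwrite("pics/r.png",np.vstack([np.clip(x*1.2,0,255).astype(np.uint8) for x in o])[:600])
```

```text
(no output)
```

View pics/r.png

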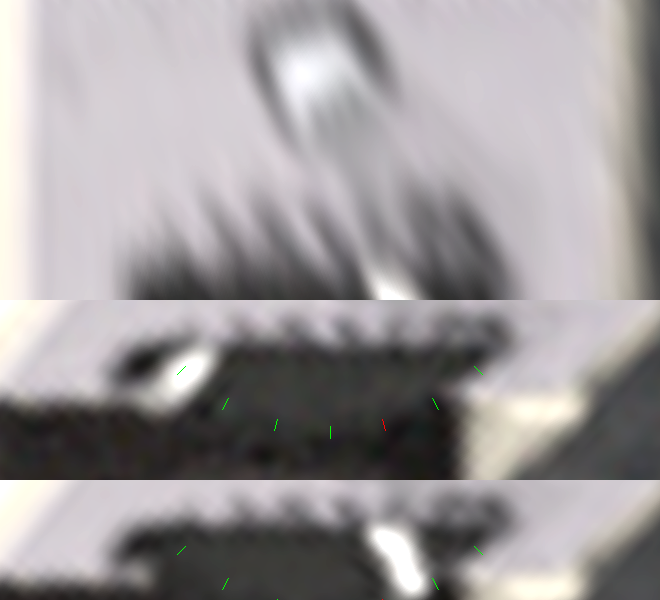

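Run:
```python
from pose import *
from scipy.ndimage import map_coordinates
fr=[imaging.grab_frame("top") for _ in range(4)]; f=fr[0]
im={"a0":cv2.imread("pics/top0.png").min(2).astype(float),"now":np.mean([x["frame"].astype(float).min(2) for x in fr],0)}
v=im["now"]; 
for k,g in im.items(): print(k); print(g[228:246,250:282].astype(int))
az=np.array([-45,-30,-15,0,15,30,45]); a=np.radians(az)
for y0 in(261.2,264):
    p=np.array([539.7,y0,np.radians(-9.26)])
    for r in(24,34): print(r,project(f,glob(p,np.c_[-51-r*np.cos(a),-r*np.sin(a),np.full(7,103.)])).round(1).tolist())
fs=imaging.grab_frame("scene")
for c in("scene","top"):
    for t in("wheel_rim","grind_wheel"):
        for d in imaging.tip_of(t,c)[:1]: print(c,t,d["p"],d["location"])
p=np.array([539.7,261.2,np.radians(-9.26)]); print("rim predicted",project(fs,glob(p,[-85,0,96])),project(f,glob(p,[-85,0,96])))
```

```text
a0
[[158 156 156 155 155 156 155 152 150 138 132 158 167 158 141 134 127 122
  130 119 108 111 110 100 104 119 134 141 147 151 152 150]
 [155 155 153 150 146 145 143 136 137 124 117 134 124 109  99 100  96  96
  101  89  79  78  76  66  71  88 117 128 136 142 146 153]
 [152 147 138 127 120 136 136 111 103  92  86  90  83  75  71  75  72  73
   76  69  67  65  62  57  62  74  92 102 103 114 135 149]
 [146 120  98  92 125 173 166 110  78  71  68  67  69  63  66  68  66  67
   67  66  65  61  58  55  60  63  66  70  72  92 122 142]
 [133 101  79  95 147 192 147  86  68  68  67  67  65  63  66  68  67  66
   66  65  61  58  56  60  62  61  59  59  59  85 123 139]
 [ 96  76  69  90 133 152 106  69  65  67  66  65  67  66  68  67  64  64
   62  62  58  61  62  65  67  66  63  60  57  81 116 134]
 [ 66  62  56  67  89  92  71  61  62  62  63  66  65  64  64  64  63  60
   59  58  61  65  66  68  66  66  66  63  58  67  95 112]
 [ 57  56  58  60  60  62  58  58  58  57  57  56  57  58  58  57  60  59
   63  63  65  68  66  66  68  66  67  61  59  62  73  86]
 [ 57  56  58  59  58  58  56  57
[... 3644 characters left out ...]
68  67  67  67  67  67  66  66  66  62  59  61  70]]
24 [[258.2, 229.1], [260.3, 230.3], [262.6, 231.0], [265.0, 231.1], [267.4, 230.6], [269.5, 229.4], [271.3, 227.8]]
34 [[255.7, 232.0], [258.7, 233.8], [262.0, 234.8], [265.4, 234.9], [268.8, 234.1], [271.8, 232.5], [274.3, 230.2]]
24 [[257.1, 229.4], [259.2, 230.6], [261.5, 231.3], [264.0, 231.4], [266.3, 230.8], [268.5, 229.7], [270.2, 228.1]]
34 [[254.7, 232.3], [257.6, 234.1], [260.9, 235.1], [264.4, 235.2], [267.7, 234.4], [270.8, 232.8], [273.3, 230.5]]
scene wheel_rim 0.83 [290.0, 248.8]Traceback (most recent call last):
  File "<stdin>", line 14, in <module>
ValueError: it knows: drawer_front, grinder, jar, lid_edge, mug, wheel_rim
```

Call:
play_rows([
  {"offset": [-16,2,12],"twist": [0,0,0],"hand": 1},
  {"offset": [-16,2,12],"twist": [0,0,0],"hand": 1},
  {"offset": [-16,2,12],"twist": [0,0,0],"hand": 1},
  {"offset": [-5.6,0,4.2],"twist": [0,0,0],"hand": 1},
  {"offset": [-1.4,0,1],"twist": [0,0,0],"hand": 1},
  {"offset": [-1.4,0,1],"twist": [0,0,0],"hand": 1},
  {"offset": [0,0,0],"twist": [0,0,0],"hand": 1},
])

```text
t: 10.05
eef_pos: [450.0, 275.6, 90.3]
tcp_rot: [0.318, 0.075, 0.945, -0.025]
wrist_force: [-8.5, 1.2, 4.4]
grip_width: 0.4
grip_force: 4.1
```

```bash
python3 plan.py "[]"
cat > wheel.py <<'E'
from pose import *
from scipy.ndimage import map_coordinates
def ang(g,f,p=np.array([539.7,261.2,np.radians(-9.26)])):
    az=np.arange(-65,60,1); e=[]
    for r in(27,30,33):
        a=np.radians(az); X=project(f,glob(p,np.c_[-51-r*np.cos(a),-r*np.sin(a),np.full(len(a),103.)]))
        v=map_coordinates(g,[X[:,1],X[:,0]],order=1); j=np.argmax(np.where(abs(az)<40,v,0)); s=slice(j-8,j+9); w=np.clip(v[s]-90,0,None); e.append(round(float((w*az[s]).sum()/w.sum()),1))
    return e
if __name__=="__main__":
    for c in("scene","top"):
        fr=[imaging.grab_frame(c) for _ in range(2)]; g=np.mean([x["frame"].astype(float).min(2) for x in fr],0); print(c,ang(g,fr[0]))
E
python3 wheel.py
```

```text
t 10.05 local [-90.8  -0.7  90.3] F_local [-8.6 -0.2  4.4] q [-0.92 -0.01 -0.09  2.29  0.89  0.79 -0.22] tool z [ 0.605  0.003 -0.796]
scene [20.3, 21.1, 20.9]
top [16.3, 17.6, 17.2]
```

Call:
play_rows([
  {"offset": [0,1.5,0],"twist": [0,0,0],"hand": 1},
  {"offset": [0,1.5,0],"twist": [0,0,0],"hand": 1},
  {"offset": [0,0,0],"twist": [0,0,0],"hand": 1},
])

```text
t: 10.55
eef_pos: [450.4, 278.7, 90.2]
tcp_rot: [0.318, 0.075, 0.945, -0.025]
wrist_force: [-7.3, 0.9, 3.7]
grip_width: 0.4
grip_force: 3.6
```

```bash
python3 plan.py "[]"; python3 wheel.py
```

```text
t 10.55 local [-90.9   2.4  90.2] F_local [-7.4 -0.3  3.7] q [-0.92 -0.   -0.09  2.28  0.89  0.79 -0.22] tool z [ 0.605  0.003 -0.796]
scene [15.0, 15.8, 16.1]
top [10.2, 10.7, 11.5]
```

Call:
play_rows([
  {"offset": [12,0,-9],"twist": [0,0,0],"hand": 1},
  {"offset": [0,0,0],"twist": [0,0,0],"hand": 1},
  {"offset": [0,0,0],"twist": [0,0,0],"hand": 1},
])

```text
t: 11.05
eef_pos: [436.3, 279.4, 90.2]
tcp_rot: [0.319, 0.075, 0.944, -0.026]
wrist_force: [-0.6, 1.0, -0.3]
grip_width: 0.5
grip_force: 0.0
```

```bash
python3 wheel.py; python3 plan.py "[]"
```

```text
scene [15.2, 15.6, 15.4]
top [10.3, 10.7, 11.5]
t 11.25 local [-104.4    0.7   90.3] F_local [-0.   0.2 -1.1] q [-0.93 -0.01 -0.1   2.29  0.89  0.82 -0.24] tool z [ 0.606  0.    -0.795]
```

Run:
```python
from wheel import *
for c in("scene","top"):
    f=imaging.grab_frame(c)
    for nm,g in(("a0",cv2.imread(f"pics/{c}0.png").min(2).astype(float)),("now",f["frame"].min(2).astype(float))):
        for r in(29,31,33,35):
            az=np.arange(-65,30); a=np.radians(az); X=project(f,glob(np.array([539.7,261.2,np.radians(-9.26)]),np.c_[-51-r*np.cos(a),-r*np.sin(a),np.full(len(a),103.)]))
            v=map_coordinates(g,[X[:,1],X[:,0]],order=1); v=np.where((az>0) if nm=="now" else (abs(az+46)<14),v,0); w=np.clip(v-110,0,None); print(c,nm,r,round(float((w*az).sum()/w.sum()),1))
```

```text
scene a0 29 -51.1
scene a0 31 -48.6
scene a0 33 -46.2
scene a0 35 -45.5
scene now 29 15.4
scene now 31 15.7
scene now 33 15.3
scene now 35 15.3
top a0 29 -53.9
top a0 31 -51.3
top a0 33 -49.9
top a0 35 -48.9
top now 29 10.9
top now 31 11.1
top now 33 11.4
top now 35 11.3
```

```bash
python3 plan.py "[([-165,0,90],42),([-165,0,31],None),([-85,0,31],None)]"
```

```text
t 11.35 local [-104.4    0.8   90.3] F_local [-0.2 -0.6 -0.2] q [-0.93 -0.01 -0.1   2.29  0.89  0.82 -0.24] tool z [ 0.606  0.    -0.795]
offset [-165, 0, 90] [ 48.4  -0.7 -36.5]
twist 42 [ 0.    -0.082  0.002]
offset [-165, 0, 31] [39.5 -0.  43.8]
offset [-85, 0, 31] [-59.5   0.   53.5]
```

Call:
play_rows([
  {"offset": [24,0,-18],"twist": [0,0,0],"hand": 1},
  {"offset": [24,-1,-18],"twist": [0,-0.08,0],"hand": 1},
  {"offset": [20,0,22],"twist": [0,0,0],"hand": 1},
  {"offset": [20,0,22],"twist": [0,0,0],"hand": 1},
  {"offset": [0,0,0],"twist": [0,0,0],"hand": 1},
])

```text
t: 11.85
eef_pos: [375.3, 285.8, 27.1]
tcp_rot: [0.355, 0.073, 0.932, -0.032]
wrist_force: [0.4, -1.2, -0.0]
grip_width: 0.4
grip_force: 0.0
```

```bash
python3 plan.py "[([-135,0,31],None),([-90,0,31],None)]"
```

```text
t 11.85 local [-166.1   -2.7   27.1] F_local [ 0.6 -1.1 -0. ] q [-1.04  0.11 -0.22  2.4   1.08  0.87 -0.68] tool z [ 0.666 -0.004 -0.746]
offset [-135, 0, 31] [-25.8   2.5  17.8]
offset [-90, 0, 31] [-33.6  -0.1  30. ]
```

Call:
play_rows([
  {"offset": [-13,1.5,9],"twist": [0,0,0],"hand": 1},
  {"offset": [-13,1,9],"twist": [0,0,0],"hand": 1},
  {"offset": [-8,0,7],"twist": [0,0,0],"hand": 1},
  {"offset": [-8,0,7],"twist": [0,0,0],"hand": 1},
  {"offset": [-8,0,7],"twist": [0,0,0],"hand": 1},
  {"offset": [-6,0,5.4],"twist": [0,0,0],"hand": 1},
  {"offset": [0,0,0],"twist": [0,0,0],"hand": 1},
])

```text
t: 12.55
eef_pos: [448.6, 278.4, 35.0]
tcp_rot: [0.357, 0.075, 0.931, -0.029]
wrist_force: [-0.3, 0.4, -0.3]
grip_width: 0.1
grip_force: 0.0
```

```bash
python3 plan.py "[([-82,0,31],None)]"
```

```text
t 12.55 local [-92.6   1.9  35. ] F_local [-0.4  0.3 -0.3] q [-0.94  0.14 -0.13  2.34  1.16  0.78 -0.58] tool z [ 0.668 -0.    -0.744]
offset [-82, 0, 31] [-5.2 -1.9 10. ]
```

Call:
play_rows([
  {"offset": [-3.6,-1,5],"twist": [0,0,0],"hand": 1},
  {"offset": [-2.2,-1,2],"twist": [0,0,0],"hand": 1},
  {"offset": [-1.1,0,1],"twist": [0,0,0],"hand": 1},
  {"offset": [0,0,0],"twist": [0,0,0],"hand": 1},
])

```text
t: 12.95
eef_pos: [457.5, 275.5, 33.2]
tcp_rot: [0.356, 0.074, 0.931, -0.029]
wrist_force: [-0.9, 0.1, -0.1]
grip_width: 0.6
grip_force: 0.3
```

```bash
python3 plan.py "[]"
```

```text
t 12.95 local [-83.4   0.4  33.2] F_local [-0.9 -0.1 -0.1] q [-0.93  0.14 -0.12  2.34  1.18  0.76 -0.57] tool z [ 0.668  0.001 -0.744]
```

Call:
play_rows([
  {"offset": [-1.5,0,1.3],"twist": [0,0,0],"hand": 1},
  {"offset": [-0.8,0,0.7],"twist": [0,0,0],"hand": 1},
  {"offset": [-0.8,0,0.7],"twist": [0,0,0],"hand": 1},
  {"offset": [0,0,0],"twist": [0,0,0],"hand": 1},
])

```text
t: 13.35
eef_pos: [460.7, 275.1, 33.0]
tcp_rot: [0.356, 0.074, 0.931, -0.029]
wrist_force: [-6.3, 0.8, 2.0]
grip_width: 0.2
grip_force: 3.1
```

```bash
python3 plan.py "[]"
```

```text
t 13.35 local [-80.1   0.5  33. ] F_local [-6.3 -0.2  2. ] q [-0.92  0.15 -0.11  2.33  1.18  0.75 -0.57] tool z [ 0.667  0.001 -0.745]
```

Call:
play_rows([
  {"offset": [-0.8,0,0.7],"twist": [0,0,0],"hand": 1},
  {"offset": [0,0,0],"twist": [0,0,0],"hand": 1},
])

```text
t: 13.55
eef_pos: [461.1, 275.1, 32.8]
tcp_rot: [0.356, 0.074, 0.931, -0.029]
wrist_force: [-11.8, -0.4, 5.4]
grip_width: 0.8
grip_force: 5.5
```

Call:
play_rows([
  {"offset": [7,0,-6],"twist": [0,0,0],"hand": 1},
  {"offset": [20,0,-18],"twist": [0,0,0],"hand": 1},
  {"offset": [20,0,-18],"twist": [0,0,0],"hand": 1},
  {"offset": [10,0,-9],"twist": [0,0,0],"hand": 1},
  {"offset": [0,0,0],"twist": [0,0,0],"hand": 1},
])

```text
t: 14.05
eef_pos: [386.3, 287.8, 33.5]
tcp_rot: [0.357, 0.073, 0.931, -0.028]
wrist_force: [-0.3, 0.4, -0.3]
grip_width: 0.5
grip_force: 0.0
```

```bash
python3 wheel.py
python3 - <<'E'
from plan import *
f=imaging.grab_frame("top")
L=loc(G,cloud(f,imaging.trace("drawer_front","top")[0]["mask"])); print(np.percentile(L[:,0],[1,2,5,50]))
d=imaging.tip_of("lid_edge","top")[0]; print("lid_edge",d["p"],loc(G,world(f,d["location"])))
m=imaging.trace("lid_edge","top")[0]["mask"]; m=cv2.erode(m.astype(np.uint8),np.ones((3,3)))>0
L=loc(G,cloud(f,m)); L=L[L[:,2]>225]; a=np.arctan2(L[:,2]-216.5,62.5-L[:,0]); print("lid ang",np.percentile(a,[10,50,90]))
plan(([-165,0,330],0))
E
```

```text
scene [15.2, 15.7, 15.4]
top [10.3, 10.7, 11.8]
[-82.20393738 -82.17167279 -81.96825063 -73.57653487]
lid_edge 0.93 [[-12.29681055   5.16383306 321.25395504]]
lid ang [0.96002058 1.00803226 1.14529799]
t 14.45 local [-1.54e+02 -1.00e-01  3.34e+01] F_local [ 0.3  1.8 -0.1] q [-1.02  0.1  -0.21  2.39  1.09  0.86 -0.65] tool z [ 0.668 -0.    -0.744]
offset [-165, 0, 330] [-1.899e+02 -1.000e-01 -2.281e+02]
twist 0 [-0.     0.731  0.001]
```

Call:
play_rows([
  {"offset": [-26,0,-29],"twist": [0,0,0],"hand": 1},
  {"offset": [-26,0,-29],"twist": [0,0.14,0],"hand": 1},
  {"offset": [-20,0,-32],"twist": [0,0.14,0],"hand": 1},
  {"offset": [-15,0,-36],"twist": [0,0.14,0],"hand": 1},
  {"offset": [-8,0,-38],"twist": [0,0.14,0],"hand": 1},
  {"offset": [-4,0,-38],"twist": [0,0.14,0],"hand": 1},
  {"offset": [0,0,-38],"twist": [0,0.03,0],"hand": 1},
  {"offset": [0,0,0],"twist": [0,0,0],"hand": 1},
])

```text
t: 15.25
eef_pos: [363.5, 291.1, 268.3]
tcp_rot: [0.069, 0.091, 0.993, -0.012]
wrist_force: [0.1, 0.4, -0.2]
grip_width: 0.5
grip_force: 0.0
```

```bash
python3 plan.py "[([-150,0,390],0),([62,0,390],0),([62,0,310],0),([21,0,308],0)]"
```

```text
t 15.25 local [-178.6    0.6  268.3] F_local [ 0.1  0.4 -0.2] q [-0.89 -0.15  0.05  1.88  0.14  1.36  0.53] tool z [ 0.14  -0.014 -0.99 ]
offset [-150, 0, 390] [ -45.4   -1.4 -116.5]
twist 0 [-0.013  0.14  -0.021]
offset [62, 0, 390] [-212.   -0.    0.]
twist 0 [0. 0. 0.]
offset [62, 0, 310] [ 0.  0. 80.]
twist 0 [0. 0. 0.]
offset [21, 0, 308] [41.  0.  2.]
twist 0 [0. 0. 0.]
```

Call:
play_rows([
  {"offset": [-15,0,-39],"twist": [-0.01,0.14,-0.02],"hand": 1},
  {"offset": [-10,0,-41],"twist": [0,0,0],"hand": 1},
  {"offset": [-10,0,-41],"twist": [0,0,0],"hand": 1},
  {"offset": [0,0,0],"twist": [0,0,0],"hand": 1},
])

```text
t: 15.65
eef_pos: [393.0, 286.6, 389.6]
tcp_rot: [0.0, 0.081, 0.997, -0.003]
wrist_force: [1.0, 1.1, -1.1]
grip_width: 0.1
grip_force: 0.0
```

```bash
python3 plan.py "[([62,0,390],0),([62,0,310],0),([21,0,308],0)]"
```

```text
t 15.65 local [-148.8    1.   389.6] F_local [ 0.8  1.2 -1.1] q [-0.85 -0.06  0.16  1.55  0.01  1.66  0.71] tool z [ 0.001 -0.006 -1.   ]
offset [62, 0, 390] [-210.8   -0.9   -0.1]
twist 0 [-0.006  0.001 -0.   ]
offset [62, 0, 310] [ 0.  0. 80.]
twist 0 [0. 0. 0.]
offset [21, 0, 308] [41.  0.  2.]
twist 0 [0. 0. 0.]
```

Call:
play_rows([
  {"offset": [-35,0,0],"twist": [0,0,0],"hand": 1},
  {"offset": [-35,0,0],"twist": [0,0,0],"hand": 1},
  {"offset": [-35,0,0],"twist": [0,0,0],"hand": 1},
  {"offset": [-35,0,0],"twist": [0,0,0],"hand": 1},
  {"offset": [-35,0,0],"twist": [0,0,0],"hand": 1},
  {"offset": [-36,0,0],"twist": [0,0,0],"hand": 1},
  {"offset": [0,0,40],"twist": [0,0,0],"hand": 1},
  {"offset": [0,0,40],"twist": [0,0,0],"hand": 1},
  {"offset": [0,0,0],"twist": [0,0,0],"hand": 1},
])

```text
t: 16.55
eef_pos: [594.4, 250.7, 295.4]
tcp_rot: [-0.009, 0.08, 0.997, -0.009]
wrist_force: [-0.9, 0.1, -1.6]
grip_width: 0.0
grip_force: 0.0
```

```bash
python3 plan.py "[([21,0,308],None),([-4,0,289],None),([-22,0,263],None),([-30,0,244],None),([-33,0,223],None)]"
python3 - <<'E'
from h import *
f=imaging.grab_frame("scene");g=imaging.grab_frame("top");cv2.imwrite("pics/c5.png",np.hstack([cv2.resize(x["frame"][90:290,180:340],None,fx=2.5,fy=2.5,interpolation=2)[:,:,::-1] for x in(f,g)]))
E
```

```text
t 16.55 local [ 55.8  -2.  295.4] F_local [-0.9 -0.  -1.6] q [-0.67  0.31  0.3   1.33 -0.08  1.53  1.03] tool z [-0.016 -0.02  -1.   ]
offset [21, 0, 308] [ 35.    1.9 -12. ]
offset [-4, 0, 289] [24.7  0.4 19.4]
offset [-22, 0, 263] [17.6  0.6 26.3]
offset [-30, 0, 244] [ 7.7  0.4 19.1]
offset [-33, 0, 223] [ 2.7  0.4 21. ]
```

View pics/c5.png

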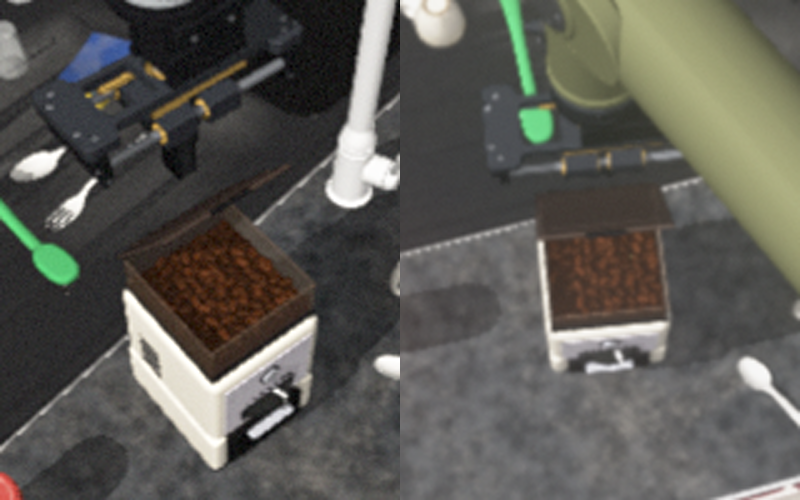

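Call:
play_rows([
  {"offset": [15,1,-6],"twist": [0,0,0],"hand": 1},
  {"offset": [12,1,-5],"twist": [0,0,0],"hand": 1},
  {"offset": [8,0,0],"twist": [0,0,0],"hand": 1},
  {"offset": [8,0,3],"twist": [0,0,0],"hand": 1},
  {"offset": [8,0,6],"twist": [0,0,0],"hand": 1},
  {"offset": [8,0,8],"twist": [0,0,0],"hand": 1},
  {"offset": [0,0,0],"twist": [0,0,0],"hand": 1},
])

```text
t: 17.35
eef_pos: [538.1, 263.8, 296.9]
tcp_rot: [-0.004, 0.079, 0.997, -0.006]
wrist_force: [0.4, 0.3, -0.1]
grip_width: 0.6
grip_force: 0.0
```

```bash
python3 plan.py "[([-22,0,263],None),([-30,0,244],None),([-33,0,223],None)]"
python3 - <<'E'
from plan import *
f=imaging.grab_frame("top")
m=imaging.trace("lid_edge","top")[0]["mask"]; m=cv2.erode(m.astype(np.uint8),np.ones((3,3)))>0
L=loc(G,cloud(f,m)); L=L[L[:,2]>220]; a=np.arctan2(L[:,2]-216.5,62.5-L[:,0]); print("lid ang",np.percentile(a,[10,50,90]))
E
```

```text
t 17.35 local [ -1.9   1.8 296.9] F_local [ 0.4  0.3 -0.1] q [-0.74  0.2   0.27  1.46 -0.05  1.5   0.95] tool z [-0.007 -0.012 -1.   ]
offset [-22, 0, 263] [19.8 -1.3 34. ]
offset [-30, 0, 244] [ 7.9  0.3 19.1]
offset [-33, 0, 223] [ 2.9  0.3 21. ]
lid ang [0.77824095 0.7905162  1.02547212]
```

Call:
play_rows([
  {"offset": [7,0,12],"twist": [0,0,0],"hand": 1},
  {"offset": [7,0,11],"twist": [0,0,0],"hand": 1},
  {"offset": [6,0,11],"twist": [0,0,0],"hand": 1},
  {"offset": [4,0,10],"twist": [0,0,0],"hand": 1},
  {"offset": [4,0,9],"twist": [0,0,0],"hand": 1},
  {"offset": [2,0,8],"twist": [0,0,0],"hand": 1},
  {"offset": [1,0,6],"twist": [0,0,0],"hand": 1},
  {"offset": [0,0,0],"twist": [0,0,0],"hand": 1},
])

```text
t: 18.25
eef_pos: [508.3, 267.5, 230.3]
tcp_rot: [-0.003, 0.079, 0.997, -0.006]
wrist_force: [-0.4, -0.1, -0.1]
grip_width: 0.4
grip_force: 0.0
```

```bash
python3 plan.py "[([-33,0,223],None)]"
```

```text
t 18.25 local [-31.9   0.6 230.3] F_local [-0.4 -0.2 -0.1] q [-0.76  0.16  0.26  1.63 -0.04  1.36  0.91] tool z [-0.006 -0.012 -1.   ]
offset [-33, 0, 223] [ 1.  -0.5  7.3]
```

Call:
play_rows([
  {"offset": [0,0,4],"twist": [0,0,0],"hand": 1},
  {"offset": [0,0,2],"twist": [0,0,0],"hand": 1},
  {"offset": [0,0,1],"twist": [0,0,0],"hand": 1},
  {"offset": [0,0,0],"twist": [0,0,0],"hand": 1},
])

```text
t: 18.65
eef_pos: [508.8, 267.6, 224.3]
tcp_rot: [-0.003, 0.079, 0.997, -0.005]
wrist_force: [-0.5, 0.6, -0.6]
grip_width: 0.2
grip_force: 0.0
```

```bash
python3 plan.py "[]"
```

```text
t 18.65 local [-31.4   0.9 224.3] F_local [-0.6  0.5 -0.6] q [-0.76  0.17  0.26  1.64 -0.04  1.35  0.91] tool z [-0.005 -0.011 -1.   ]
```

Call:
play_rows([
  {"offset": [0,0,1],"twist": [0,0,0],"hand": 1},
  {"offset": [0,0,1],"twist": [0,0,0],"hand": 1},
  {"offset": [0,0,0],"twist": [0,0,0],"hand": 1},
])

```text
t: 18.95
eef_pos: [508.9, 267.7, 223.4]
tcp_rot: [-0.002, 0.079, 0.997, -0.005]
wrist_force: [-2.2, -1.5, 4.5]
grip_width: 0.7
grip_force: 2.4
```

```bash
python3 plan.py "[]"
```

```text
t 18.95 local [-31.4   0.9 223.4] F_local [-1.9 -1.8  4.5] q [-0.76  0.17  0.26  1.64 -0.04  1.35  0.91] tool z [-0.004 -0.011 -1.   ]
```

Lid contact at z 223, i.e. shut. Press slightly more, then retreat upward.

Call:
play_rows([
  {"offset": [0,0,1],"twist": [0,0,0],"hand": 1},
  {"offset": [0,0,0],"twist": [0,0,0],"hand": 1},
  {"offset": [0,0,-4],"twist": [0,0,0],"hand": 1},
  {"offset": [0,0,-20],"twist": [0,0,0],"hand": 1},
  {"offset": [0,0,-40],"twist": [0,0,0],"hand": 1},
  {"offset": [0,0,-40],"twist": [0,0,0],"hand": 1},
  {"offset": [40,0,-20],"twist": [0,0,0],"hand": 1},
  {"offset": [45,0,0],"twist": [0,0,0],"hand": 1},
  {"offset": [45,0,0],"twist": [0,0,0],"hand": 1},
  {"offset": [0,0,0],"twist": [0,0,0],"hand": 1},
])

```text
t: 19.95
eef_pos: [375.9, 292.1, 346.7]
tcp_rot: [-0.003, 0.075, 0.997, -0.004]
wrist_force: [0.7, 0.4, 0.4]
grip_width: 0.9
grip_force: 0.0
```

Run:
```python
from plan import *
from wheel import ang
plan()
for c in("scene","top"):
    f=imaging.grab_frame(c); print(c,"wheel",ang(f["frame"].astype(float).min(2),f))
    for t in("lid_edge","drawer_front"):
        d=imaging.trace(t,c)
        if d:
            L=loc(G,cloud(f,cv2.erode(d[0]["mask"].astype(np.uint8),np.ones((3,3)))>0)); print(t,np.percentile(L,[5,50,95],axis=0).round(0).tolist())
            if t=="lid_edge": k=abs(L[:,2]-222)<12; print("slope",np.polyfit(L[k,0],L[k,2],1))
    for t in("mug","jar"):
        d=imaging.trace(t,c)
        if d: print(t,np.median(cloud(f,d[0]["mask"]),0).round(0))
```

```text
t 19.95 local [-166.5    3.6  346.7] F_local [0.6 0.6 0.4] q [-0.88 -0.08  0.15  1.65  0.01  1.58  0.69] tool z [-0.006 -0.009 -1.   ]
scene wheel [15.2, 15.6, 15.5]
lid_edge [[-58.0, -41.0, 219.0], [9.0, 22.0, 222.0], [51.0, 55.0, 224.0]]
slope [3.65306003e-03 2.22075769e+02]
drawer_front [[-83.0, -34.0, 29.0], [-75.0, 15.0, 59.0], [-71.0, 43.0, 63.0]]
mug [414.  21.  53.]
jar [568. 519.  98.]
top wheel [41.1, 41.4, 40.1]
lid_edge [[14.0, 25.0, 219.0], [41.0, 48.0, 223.0], [57.0, 61.0, 227.0]]
slope [-1.88648610e-02  2.23372402e+02]
mug [457. -20.  59.]
jar [573. 516.  99.]
```

Call:
play_rows([
  {"offset": [0,40,0],"twist": [0,0,0],"hand": 1},
  {"offset": [0,40,0],"twist": [0,0,0],"hand": 1},
  {"offset": [0,40,0],"twist": [0,0,0],"hand": 1},
  {"offset": [0,40,0],"twist": [0,0,0],"hand": 1},
  {"offset": [0,40,0],"twist": [0,0,0],"hand": 1},
  {"offset": [0,40,0],"twist": [0,0,0],"hand": 1},
  {"offset": [0,0,0],"twist": [0,0,0],"hand": 1},
])

```text
t: 21.15
eef_pos: [417.4, 531.6, 338.6]
tcp_rot: [-0.005, 0.077, 0.997, -0.007]
wrist_force: [0.1, 0.1, -0.4]
grip_width: 0.7
grip_force: 0.0
```

Run:
```python
from plan import *
from wheel import ang
for c in("scene","top"):
    f=imaging.grab_frame(c); print(c,"wheel",ang(f["frame"].astype(float).min(2),f))
    for t in("mug","jar"):
        d=imaging.trace(t,c)
        if d: print(t,np.median(cloud(f,d[0]["mask"]),0).round(0),d[0]["mask"].sum())
```

```text
scene wheel [15.1, 15.7, 15.4]
mug [441.  13.  58.] 1175
jar [579. 543.  99.] 97
top wheel [10.3, 10.7, 11.8]
mug [445.   7.  58.] 1036
jar [593. 504. 100.] 166
```

```bash
python3 -c "
from station import workorder; print(workorder.hand_in())"
```

```text
the job is handed in; nothing more can be done
None
```

The job is handed in: the wheel is at the fifth dot (line measured within about 4° of it in both cameras), the drawer is fully home and the lid is shut. The mug and jar were not moved, and it took about 21 s of the 54 s allowed.

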